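# Lay out a lens set on the inspection mat

### The arm

A 6-joint arm with a two-finger parallel gripper is mounted at the origin on the work surface. World frame = base frame: x ahead of the robot, y to its left, z up, the work surface at z = 0. Lengths are in mm, angles in rad, forces in N, time in s.
With the tool pointing down it reaches from about 400 to 925 mm from the base axis. Payload 12.5 kg.
Tool frame: the origin (TCP) lies on the centre line of the jaws, within the pads' length; the fingertips stand 14 mm ahead of it and the grasp point (between the pads) lies 5 mm behind it; z points along the fingers, x is the direction in which the jaws open and shut, and the axes are right-handed (so a half turn about z gives the same grasp; the last joint's range is limited). The gripper opens to 95 mm and grips with 3 to 60 N. Pads are 20 mm wide; open, the fingers measure 119 mm over their backs; the gripper's body (75 mm by 180 mm) begins 59 mm behind the grasp point.
Start: joints at [1.172, 0.491, 1.559, -0, 1.092, -0.106], TCP at [180.379, 598.422, 228.661] pointing down, gripper open.
Joint ranges: [-3.1, 3.1], [-0.84, 2.19], [0.05, 2.79], [-1.13, 4.28], [0.06, 2.93], [-2.69, 2.69]. Speed limits (rad/s): [2.22, 2.22, 2.79, 3.14, 3.14, 3.14].

### API

Orientations are given as [roll, pitch, yaw] about the fixed x, y, z axes, in that order (R = Rz(yaw) Ry(pitch) Rx(roll)).
In Python, from cell import state, read_camera, job_done gives the robot as it stands.
- The arm moves only by the shell command python3 -m handwheel 'ROWS'. ROWS is JSON, a list of rows, each an object of numbers: "hand": the finger opening in m, from 0 to 0.0951; "x", "y", "z": the shift along the world's x, y, z in m; "spin": the turn about the world's z in units of 5 degrees (1.0 is 5 degrees). In form: [{"hand": .., "x": .., "y": .., "z": .., "spin": ..}, ...]. A call has 1 to 20 rows; each row is the pose to reach, as a shift and turn from the pose commanded when the call began; what a row does not reach only later rows make up. A row lasts 1/12 s, in which the tool goes at most 41.7 mm and 7.16 degrees, less where a joint would pass 70% of its speed; a pose out of reach is approached as far as the arm can. A call with a gripper value outside its range is refused whole. The fingers move at their own pace and stop on an object; the grip force is fixed at half the most. Time passes only in rows, so rows that repeat a pose let the fingers close. It gives the time, the measured TCP pose, the force and the opening at its end, in the units of the state.
- state(): the state, without advancing time (a new reading comes with each control period).
- read_camera(name): name is "side" or "top"; returns a dict with "img" (480x640x3 uint8, red, green, blue), "fx", "fy", "cx", "cy" (pixels), "D" ([k1, k2, p1, p2, k3] as OpenCV has them; the pictures are not rectified), "T" (4x4, takes a point from camera to world coordinates). Camera axes: x right, y down, z forward; pixel columns grow to the right and rows downward; lengths in mm; the calibration is good to about 2 mm. A picture is of the moment at which its call begins. There is no depth.
- job_done(): hands the job in, once; it reports no verdict.
The state is a dict: "t": time; "joints": joint angles; "qvel": joint speeds; "tau": joint torques, N m; "eef_pos": TCP position; "tcp_rot": TCP orientation; "ft_force": force on the tool from outside, world axes, zero at the start; "moment": the same for the moment, N m; "opening": opening from 0.0 (shut) to 1.0 (fully open).
Only numpy, scipy, OpenCV 4.12 (cv2) and the standard library are available. Lean on these libraries where they do the work, as an engineer would, in place of code of your own. Each camera call takes 0.05 s, during which the arm holds its last target. There are 200 camera calls.

### The job

Lay out the lens set from the white tray on the ruled grey mat: stand the lens barrel upright, centred on top of the round pedestal, and set the knobbed dust cap, knob up, centred on top of the barrel. Put the mirror mount in the middle of the mat's centre square, midway between the pedestal and the square riser block, with its upright plate across the mat (running left to right along the ruled lines, as seen from the robot). Lay the steel spacer ring flat in the middle of the square directly behind the riser block (the side away from the robot), and never tip the barrel over.

Things in the scene. Friction and masses are not known exactly. Their poses are not given: they have to be found in the camera images.
- mat: Fixed grey mat 245 x 245 mm, 4 mm thick, ruled into 3 x 3 squares of 75 mm. Origin: centre of underside, below the middle square's centre; x away from the robot (turned up to 0.2 rad), y left, along the lines. Pedestal and riser stand in its middle row, left and right or swapped. Mat and tray may swap sides too. A loupe 26 mm tall, not of the set, stands in the front middle square.
- tray: Fixed white open tray 260 x 270 mm, walls 15 mm high, floor 4 mm thick. Origin: centre of underside; x away from the robot (turned up to 0.2 rad), y left. The parts stand on its floor in two rows (120 mm apart in x) of three (80 mm apart in y), in any order, with two others: an amber jar 32 mm wide, 45 mm tall, and a brass knobbed nut 34 mm wide, 20 mm tall.
- pedestal: Fixed bare steel round disc on the mat, 60 mm diameter, 15 mm high. Origin: centre of its underside (on the mat's top); z up. Its top is 19 mm above the table.
- riser: Fixed bare aluminium square block with four small dark holes on top, 56 x 56 mm, 24 mm high, on the mat, square with its lines. Origin: centre of its underside; x points away from the robot and y left, as the mat's. The square behind it is centred 75 mm along its +x.
- barrel: Loose aluminium lens barrel, upright: foot flange 46 mm diameter and 8 mm high, then a 40 mm diameter cylinder up to a flat top at 45 mm, with a black band near the top and a glass face in it. 110 to 200 g. Origin: centre of its underside; z up along its axis.
- cap: Loose black plastic dust cap: flat disc 42 mm diameter and 8 mm high, with a round knob 20 mm in diameter on top, up to 28 mm in all; flat underside. 30 to 52 g. Origin: centre of its underside; z up through the knob.
- spacer: Loose bare steel spacer ring lying flat, 56 mm outer and 36 mm inner diameter, 20 mm high. 90 to 156 g. Origin: centre of its underside; z up along its axis.
- mount: Loose dark steel mirror mount, an upside-down T: base plate 44 mm (x) x 50 mm (y) x 8 mm, and over its centre line an upright plate 10 mm thick (x), 50 mm wide (y), from the base up to 51 mm, with a round mirror in it. 120 to 210 g. Origin: centre of its underside; z up, x square to the upright plate. Either way round is right at the end.

How it is judged:
By the outcome, as a careful person would: the job done as asked, in the order asked, and still so for the second after the job is handed in, with the robot touching nothing.
It also fails if it takes over 112 s, if anything falls off the work surface, if the arm or the gripper's body presses on something with over 40 N, if the wrist force passes 120 N, or if a joint passes its speed limit or range.

## Working session

There is one attempt and no reset: what is moved stays moved. The work goes in short steps, Python scripts to look and compute and a shell command to move; the robot and the scene stay as the last step left them, time stands still between calls to the robot, and variables do not carry over. Pictures are saved under pics/ and viewed, about 12 in all and at most 16, crops included, and the job is handed in when it is done.

```bash
ls; mkdir -p pics; python3 - <<'E'
from cell import *
import cv2
s=state();print(s)
for n in("top","side"):
    c=read_camera(n);cv2.imwrite(f"pics/{n}0.png",c["img"][:,:,::-1]);print(n,c["fx"],c["fy"],c["cx"],c["cy"],c["D"],c["T"])
E
```

```text
pics
{'t': 0.0, 'joints': array([ 1.17244265e+00,  4.91557651e-01,  1.55948759e+00,  1.75169176e-05,
        1.09168522e+00, -1.05610833e-01]), 'qvel': array([ 0.00122104,  0.00029762, -0.0007902 ,  0.00133795, -0.00232523,
        0.00017682]), 'tau': array([ 1.23296148e-03, -6.12634563e+01, -2.58188868e+01,  6.92810118e-02,
        4.81332676e-02, -1.10245649e-04]), 'eef_pos': array([180.24832351, 598.19071064, 228.04979042]), 'tcp_rot': array([-3.14145726e+00,  1.12982933e-03,  1.27804548e+00]), 'ft_force': array([-0.44592119,  1.21512962,  0.43060898]), 'moment': array([-0.01231593,  0.01644714,  0.03250904]), 'opening': 0.995834456190184}
top 449.13814812122354 449.13814812122354 321.0895509616653 244.08032516296586 [-0.01400163  0.          0.          0.          0.        ] [[-1.25900233e-02 -9.96653896e-01  8.07620133e-02  4.72382869e+02]
 [-9.99429209e-01  1.50749154e-02  3.02324822e-02 -6.86011235e+00]
 [-3.13488017e-02 -8.03352874e-02 -9.96274809e-01  8.71278576e+02]
 [ 0.00000000e+00  0.00000000e+00  0.00000000e+00  1.00000000e+00]]
side 463.120505308925 463.120505308925 318.9944801282812 241.40093097239404 [-0.00898184  0.          0.          0.          0.        ] [[ 9.96777848e-01 -3.93372709e-02  6.99035075e-02  4.88866032e+02]
 [-7.97144396e-02 -5.82698891e-01  8.08769195e-01 -5.35250902e+02]
 [ 8.91792338e-03 -8.11735537e-01 -5.83957095e-01  4.11293829e+02]
 [ 0.00000000e+00  0.00000000e+00  0.00000000e+00  1.00000000e+00]]
```

View pics/top0.png

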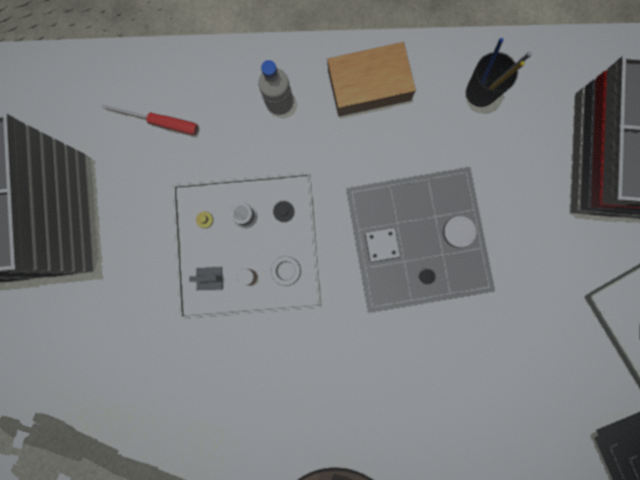

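View pics/side0.png

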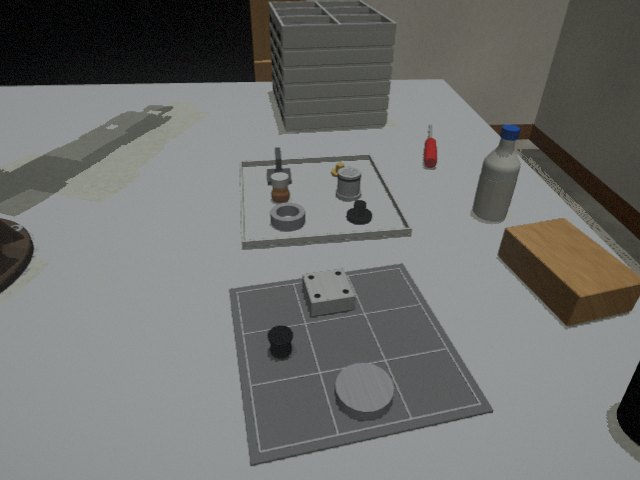

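The tray is on the left. It holds the nut at (204,219), barrel (243,214), cap (283,211), mount (208,278), jar (247,277) and spacer (286,270). On the mat, the riser is left (383,245), the pedestal right (460,231) and the loupe at (427,276). Next I'll look at enlarged crops.

```bash
cat > h.py <<'E'
import numpy as np, cv2
from cell import *
def cam(n):
    c=read_camera(n);c["K"]=np.array([[c["fx"],0,c["cx"]],[0,c["fy"],c["cy"]],[0,0,1]]);return c
def p2w(c,uv,z):
    uv=np.array(uv,float).reshape(-1,1,2)
    n=cv2.undistortPoints(uv,c["K"],np.array(c["D"])).reshape(-1,2)
    T=np.array(c["T"]);d=np.c_[n,np.ones(len(n))]@T[:3,:3].T;o=T[:3,3]
    return (o+d*((z-o[2])/d[:,2])[:,None])[:,:2]
def w2p(c,P):
    T=np.linalg.inv(np.array(c["T"]));return cv2.projectPoints(np.array(P,float).reshape(-1,1,3),cv2.Rodrigues(T[:3,:3])[0],T[:3,3],c["K"],np.array(c["D"]))[0].reshape(-1,2)
def crop(c,name,u0,v0,w,h,s):
    im=cv2.resize(c["img"][v0:v0+h,u0:u0+w,::-1],None,fx=s,fy=s,interpolation=cv2.INTER_CUBIC)
    for u in range((u0//20+1)*20,u0+w,20): cv2.putText(im,str(u),(int((u+.5-u0)*s)-12,10),0,.4,(0,0,255),1);cv2.line(im,(int((u+.5-u0)*s),12),(int((u+.5-u0)*s),18),(0,0,255),1)
    for v in range((v0//20+1)*20,v0+h,20): cv2.putText(im,str(v),(0,int((v+.5-v0)*s)+4),0,.4,(0,0,255),1)
    cv2.imwrite(f"pics/{name}.png",im)
E
python3 - <<'E'
from h import *
c=cam("top")
crop(c,"tray1",170,165,155,155,3.8);crop(c,"mat1",340,160,160,155,3.8)
E
```

```text
(no output)
```

View pics/tray1.png

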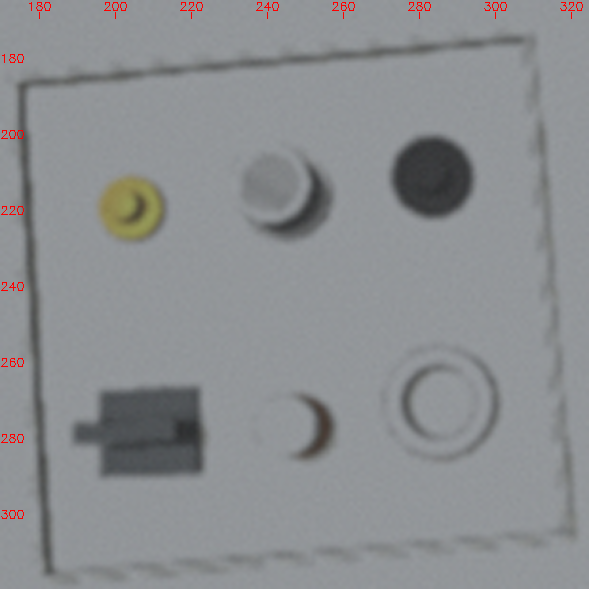

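View pics/mat1.png

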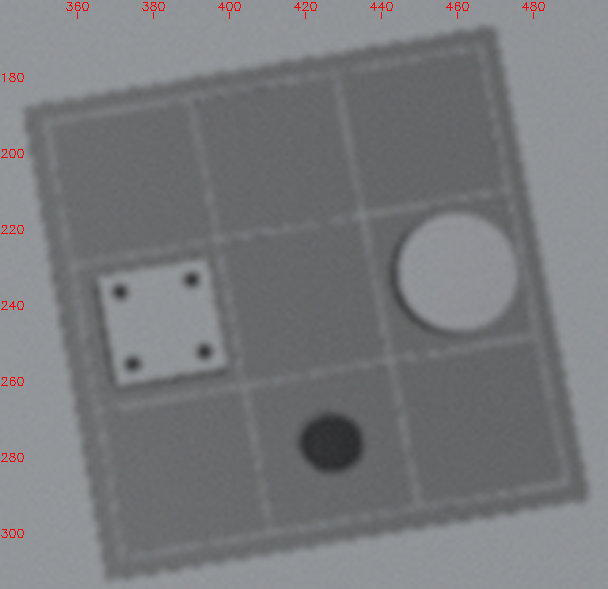

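The tray crop shows the mount plate running roughly left to right. The mat crop shows clear corners, with the riser and pedestal where I expected. Now to turn these into positions.

```bash
cat > pos.py <<'E'
from h import *
c=cam("top"); s=3.8
def f(pts,u0,v0,z): 
    p=(np.array(pts,float).reshape(-1,2)+.5)/s-.5+[u0,v0]; return p2w(c,p,z)
M=f([(27,107),(494,29),(586,498),(107,578)],340,160,4)
yv=(M[0]+M[3]-M[1]-M[2]);xv=M[0]+M[1]-M[2]-M[3]
print("mat",M.mean(0),np.linalg.norm(M-np.roll(M,1,0),axis=1),np.arctan2(xv[1],xv[0]),np.arctan2(-yv[0],yv[1]))
a=(np.arctan2(xv[1],xv[0])+np.arctan2(-yv[0],yv[1]))/2; mc=M.mean(0);R=np.array([[np.cos(a),-np.sin(a)],[np.sin(a),np.cos(a)]])
r=f([(97,277),(205,260),(228,367),(119,386)],340,160,28);p=f((458,271),340,160,19)
print("riser",r.mean(0),"local",R.T@(r.mean(0)-mc));print("ped",p,"local",R.T@(p[0]-mc))
print("behind riser",mc+R@[75,75], "from riser", r.mean(0)+R@[75,0],"mid",(r.mean(0)+p[0])/2)
T=f([(23,85),(530,40),(571,533),(48,572)],170,165,17)
xv=T[0]+T[1]-T[2]-T[3];yv=T[0]+T[3]-T[1]-T[2]
print("tray",T.mean(0),np.linalg.norm(T-np.roll(T,1,0),axis=1),np.arctan2(xv[1],xv[0]),np.arctan2(-yv[0],yv[1]))
print("barrel top",f((275,187),170,165,49),"foot",f((287,194),170,165,10))
print("cap",f((433,177),170,165,12))
m=f([(102,390),(200,388),(203,472),(100,475)],170,165,12);print("mount",m.mean(0),m, "yaw",[np.arctan2(-(m[i]-m[j])[0],(m[i]-m[j])[1]) for i,j in((0,1),(3,2))])
print("plate end top L",f((74,433),170,165,55))
print("spacer",f((441,403),170,165,24)); print("nut",f((131,208),170,165,10),"jar top",f((285,425),170,165,49))
E
python3 pos.py
```

```text
mat [ 550.31061015 -170.14667001] [243.27904782 242.6082293  242.49186962 243.0858772 ] 0.1496386365618482 0.15115557983588196
riser [538.28419588 -96.22003207] local [-0.81417091 74.89405559]
ped [[ 562.43096825 -244.7057426 ]] local [  0.81229609 -75.53342678]
behind riser [613.22667668 -84.75598801] from riser [612.43757015 -84.98272433] mid [ 550.35758207 -170.46288733]
tray [542.40813694 162.64101221] [248.55127169 261.69171806 250.01784088 263.32056625] 0.06803241785831114 0.06632626819603593
barrel top [[597.6542069  164.46193912]] foot [[599.86989546 166.3934472 ]]
cap [[607.01535226  91.10303067]]
mount [479.58650528 235.14420906] [[500.76616031 260.54402928]
 [501.11926404 210.29830991]
 [458.6887692  208.56759372]
 [457.77182758 261.16690336]] yaw [np.float64(0.007027422874741704), np.float64(0.017430813456448126)]
plate end top L [[478.80439065 260.62205257]]
spacer [[491.65361085  86.40749235]]
nut [[594.03089042 247.03482898]] jar top [[481.44915334 159.4029334 ]]
```

```bash
cat > ov.py <<'E'
from h import *
def draw(cs,parts,name,boxes,s):
    ims=[]
    for c,(u0,v0,w,h) in zip(cs,boxes):
        im=cv2.resize(c["img"][v0:v0+h,u0:u0+w,::-1],None,fx=s,fy=s,interpolation=cv2.INTER_CUBIC)
        t=np.linspace(0,2*np.pi,60)
        for x,y,circ in parts:
            for r,z in circ:
                p=w2p(c,np.c_[x+r*np.cos(t),y+r*np.sin(t),0*t+z]); p=(p-[u0,v0]+.5)*s-.5
                cv2.polylines(im,[np.round(p*8).astype(int)],True,(0,0,255),1,cv2.LINE_AA,3)
        ims.append(im)
    W=max(i.shape[1] for i in ims)
    cv2.imwrite(f"pics/{name}.png",np.vstack([cv2.copyMakeBorder(i,0,4,0,W-i.shape[1],0) for i in ims]))
E
python3 - <<'E'
from ov import *
b=[(599,165.5,[(23,4),(23,12),(20,49)]),(607,91,[(21,4),(21,12),(10,32)]),(491.6,86.4,[(28,4),(28,24),(18,24)])]
draw([cam("top"),cam("side")],b,"ov1",[(225,190,90,80),(255,155,135,85)],4.4) if 0 else draw([cam("top"),cam("side")],b,"ov1",[(225,190,90,105),(262,160,125,80)],3.2)
E
```

```text
(no output)
```

View pics/ov1.png

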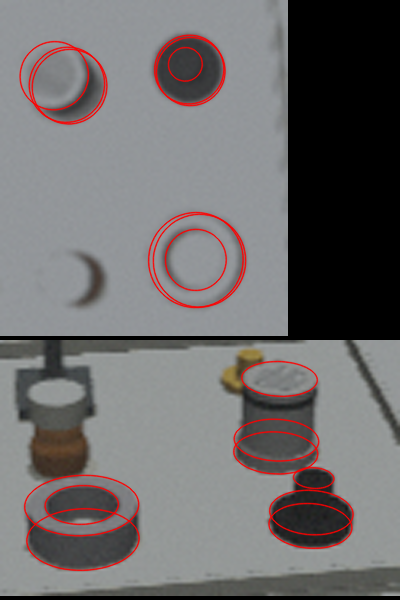

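The outlines match in both cameras to within about 1 mm. Moving over the barrel.

```bash
R='x'; python3 -m handwheel '[{"hand":0.075,"x":0.2,"y":-0.2,"z":-0.04,"spin":-7},{"hand":0.075,"x":0.418,"y":-0.433,"z":-0.08,"spin":-14.6},{"hand":0.075,"x":0.418,"y":-0.433,"z":-0.08,"spin":-14.6},{"hand":0.075,"x":0.418,"y":-0.433,"z":-0.08,"spin":-14.6},{"hand":0.075,"x":0.418,"y":-0.433,"z":-0.08,"spin":-14.6},{"hand":0.075,"x":0.418,"y":-0.433,"z":-0.08,"spin":-14.6},{"hand":0.075,"x":0.418,"y":-0.433,"z":-0.08,"spin":-14.6},{"hand":0.075,"x":0.418,"y":-0.433,"z":-0.08,"spin":-14.6},{"hand":0.075,"x":0.418,"y":-0.433,"z":-0.08,"spin":-14.6},{"hand":0.075,"x":0.418,"y":-0.433,"z":-0.08,"spin":-14.6},{"hand":0.075,"x":0.418,"y":-0.433,"z":-0.08,"spin":-14.6},{"hand":0.075,"x":0.418,"y":-0.433,"z":-0.08,"spin":-14.6},{"hand":0.075,"x":0.418,"y":-0.433,"z":-0.08,"spin":-14.6},{"hand":0.075,"x":0.418,"y":-0.433,"z":-0.08,"spin":-14.6},{"hand":0.075,"x":0.418,"y":-0.433,"z":-0.08,"spin":-14.6},{"hand":0.075,"x":0.418,"y":-0.433,"z":-0.08,"spin":-14.6},{"hand":0.075,"x":0.418,"y":-0.433,"z":-0.08,"spin":-14.6},{"hand":0.075,"x":0.418,"y":-0.433,"z":-0.08,"spin":-14.6},{"hand":0.075,"x":0.418,"y":-0.433,"z":-0.08,"spin":-14.6},{"hand":0.075,"x":0.418,"y":-0.433,"z":-0.08,"spin":-14.6}]'
```

```text
t: 1.97
eef_pos: [597.7, 166.5, 149.0]
tcp_rot: [-3.142, -0.0, 0.006]
ft_force: [-0.9, -0.7, -0.9]
opening: 0.79
```

```bash
python3 -m handwheel '[{"hand":0.075,"x":0,"y":0,"z":-0.04,"spin":0},{"hand":0.075,"x":0,"y":0,"z":-0.08,"spin":0},{"hand":0.075,"x":0,"y":0,"z":-0.1,"spin":0},{"hand":0.075,"x":0,"y":0,"z":-0.115,"spin":0},{"hand":0.075,"x":0,"y":0,"z":-0.115,"spin":0},{"hand":0.075,"x":0,"y":0,"z":-0.115,"spin":0}]'
python3 - <<'E'
from ov import *
print(state()["eef_pos"])
draw([cam("top"),cam("side")],[(598.5,165.5,[(23,4),(20,49)])],"ov2",[(215,170,80,90),(300,80,100,130)],2.7)
E
```

```text
t: 2.47
eef_pos: [598.0, 166.1, 33.7]
tcp_rot: [3.141, 0.001, 0.005]
ft_force: [-0.8, -0.1, 0.1]
opening: 0.789
[597.99291852 166.09764207  33.67649358]
```

View pics/ov2.png

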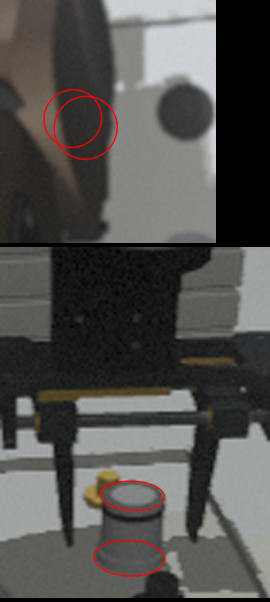

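The fingers straddle the barrel evenly, with tips at about 70 and 192 in the crop and the barrel axis at 132. Closing and lifting.

```bash
python3 -m handwheel '[{"hand":0.06},{"hand":0.05},{"hand":0.043},{"hand":0.03},{"hand":0.03},{"hand":0.03},{"hand":0.03},{"hand":0.03},{"hand":0.03},{"hand":0.03},{"hand":0.03},{"hand":0.03},{"hand":0.03,"z":0.01},{"hand":0.03,"z":0.03},{"hand":0.03,"z":0.06},{"hand":0.03,"z":0.08},{"hand":0.03,"z":0.08},{"hand":0.03,"z":0.08}]'
```

```text
invalid input
```

```bash
python3 -m handwheel '[{"hand":0.055,"x":0,"y":0,"z":0,"spin":0},{"hand":0.045,"x":0,"y":0,"z":0,"spin":0},{"hand":0.03,"x":0,"y":0,"z":0,"spin":0},{"hand":0.03,"x":0,"y":0,"z":0,"spin":0},{"hand":0.03,"x":0,"y":0,"z":0,"spin":0},{"hand":0.03,"x":0,"y":0,"z":0,"spin":0},{"hand":0.03,"x":0,"y":0,"z":0,"spin":0},{"hand":0.03,"x":0,"y":0,"z":0,"spin":0},{"hand":0.03,"x":0,"y":0,"z":0,"spin":0},{"hand":0.03,"x":0,"y":0,"z":0,"spin":0},{"hand":0.03,"x":0,"y":0,"z":0.01,"spin":0},{"hand":0.03,"x":0,"y":0,"z":0.03,"spin":0},{"hand":0.03,"x":0,"y":0,"z":0.06,"spin":0},{"hand":0.03,"x":0,"y":0,"z":0.08,"spin":0},{"hand":0.03,"x":0,"y":0,"z":0.08,"spin":0},{"hand":0.03,"x":0,"y":0,"z":0.08,"spin":0}]'
```

```text
t: 3.9
eef_pos: [598.5, 165.5, 114.7]
tcp_rot: [-3.141, -0.002, 0.004]
ft_force: [-1.0, -0.4, -0.9]
opening: 0.41
```

```bash
python3 -m handwheel '[{"hand":0.03,"x":-0.002,"y":-0.02,"z":0,"spin":0},{"hand":0.03,"x":-0.005,"y":-0.05,"z":0,"spin":0},{"hand":0.03,"x":-0.008,"y":-0.085,"z":0,"spin":0},{"hand":0.03,"x":-0.011,"y":-0.12,"z":0,"spin":0},{"hand":0.03,"x":-0.014,"y":-0.155,"z":0,"spin":0},{"hand":0.03,"x":-0.017,"y":-0.19,"z":0,"spin":0},{"hand":0.03,"x":-0.02,"y":-0.225,"z":0,"spin":0},{"hand":0.03,"x":-0.023,"y":-0.26,"z":0,"spin":0},{"hand":0.03,"x":-0.026,"y":-0.295,"z":0,"spin":0},{"hand":0.03,"x":-0.029,"y":-0.33,"z":0,"spin":0},{"hand":0.03,"x":-0.032,"y":-0.36,"z":0,"spin":0},{"hand":0.03,"x":-0.034,"y":-0.385,"z":0,"spin":0},{"hand":0.03,"x":-0.036,"y":-0.4,"z":-0.01,"spin":0},{"hand":0.03,"x":-0.036,"y":-0.41,"z":-0.03,"spin":0},{"hand":0.03,"x":-0.036,"y":-0.41,"z":-0.05,"spin":0},{"hand":0.03,"x":-0.036,"y":-0.41,"z":-0.05,"spin":0},{"hand":0.03,"x":-0.036,"y":-0.41,"z":-0.05,"spin":0},{"hand":0.03,"x":-0.036,"y":-0.41,"z":-0.05,"spin":0}]'
python3 - <<'E'
from ov import *
e=state()["eef_pos"];print(e)
z=e[2]-33.6+4
draw([cam("top"),cam("side")],[(562.2,-244.6,[(30,4),(30,19)]),(e[0],e[1],[(23,z),(20,z+45)])],"ov3",[(400,180,110,100),(310,300,120,120)],2.7)
E
```

```text
t: 5.4
eef_pos: [562.5, -243.9, 63.6]
tcp_rot: [-3.141, 0.0, 0.005]
ft_force: [0.5, 0.4, -1.8]
opening: 0.413
[ 562.48602693 -243.93597125   63.63559792]
```

View pics/ov3.png

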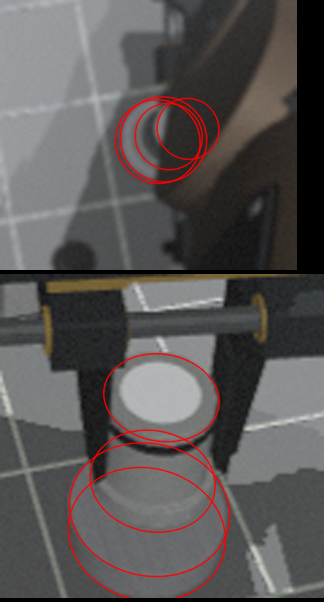

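The barrel is centred over the pedestal, and the outlines fit in both views. Lowering and releasing.

```bash
python3 -m handwheel '[{"hand":0.03,"x":0,"y":0,"z":-0.006,"spin":0},{"hand":0.03,"x":0,"y":0,"z":-0.011,"spin":0},{"hand":0.03,"x":0,"y":0,"z":-0.013,"spin":0},{"hand":0.03,"x":0,"y":0,"z":-0.0145,"spin":0},{"hand":0.03,"x":0,"y":0,"z":-0.0145,"spin":0},{"hand":0.03,"x":0,"y":0,"z":-0.0145,"spin":0},{"hand":0.03,"x":0,"y":0,"z":-0.0145,"spin":0}]'
```

```text
t: 6.08
eef_pos: [562.4, -244.6, 49.2]
tcp_rot: [3.142, -0.0, 0.004]
ft_force: [0.1, 0.2, -1.9]
opening: 0.409
```

```bash
python3 -m handwheel '[{"hand":0.03,"x":0,"y":0,"z":-0.0007,"spin":0},{"hand":0.03,"x":0,"y":0,"z":-0.0007,"spin":0},{"hand":0.03,"x":0,"y":0,"z":-0.0007,"spin":0}]'; python3 -c "
from cell import state;print(state()['ft_force'],state()['eef_pos'])"
```

```text
t: 6.33
eef_pos: [562.5, -244.7, 48.8]
tcp_rot: [3.141, -0.0, 0.004]
ft_force: [-1.5, 0.2, 3.2]
opening: 0.409
[-1.53392903  0.20545684  3.20976657] [ 562.46422201 -244.66041704   48.79578408]
```

It's in contact. Releasing and rising.

```bash
python3 -m handwheel '[{"hand":0.044,"x":0,"y":0,"z":0,"spin":0},{"hand":0.044,"x":0,"y":0,"z":0,"spin":0},{"hand":0.055,"x":0,"y":0,"z":0,"spin":0},{"hand":0.065,"x":0,"y":0,"z":0,"spin":0},{"hand":0.065,"x":0,"y":0,"z":0,"spin":0},{"hand":0.065,"x":0,"y":0,"z":0,"spin":0},{"hand":0.065,"x":0,"y":0,"z":0.02,"spin":0},{"hand":0.065,"x":0,"y":0,"z":0.05,"spin":0},{"hand":0.065,"x":0,"y":0,"z":0.08,"spin":0},{"hand":0.05,"x":0.015,"y":0.1,"z":0.08,"spin":0},{"hand":0.05,"x":0.03,"y":0.2,"z":0.08,"spin":0},{"hand":0.05,"x":0.045,"y":0.336,"z":0.08,"spin":0},{"hand":0.05,"x":0.045,"y":0.336,"z":0.08,"spin":0},{"hand":0.05,"x":0.045,"y":0.336,"z":0.08,"spin":0},{"hand":0.05,"x":0.045,"y":0.336,"z":0.08,"spin":0},{"hand":0.05,"x":0.045,"y":0.336,"z":0.08,"spin":0},{"hand":0.05,"x":0.045,"y":0.336,"z":0.08,"spin":0},{"hand":0.05,"x":0.045,"y":0.336,"z":0.08,"spin":0},{"hand":0.05,"x":0.045,"y":0.336,"z":0.08,"spin":0},{"hand":0.05,"x":0.045,"y":0.336,"z":0.08,"spin":0}]'
python3 - <<'E'
from ov import *
print(state()["eef_pos"])
draw([cam("top"),cam("side")],[(562.4,-244.6,[(30,4),(30,19),(23,19),(20,64)])],"ov4",[(425,190,80,80),(310,310,110,120)],3)
E
```

```text
t: 8.0
eef_pos: [607.2, 91.4, 128.3]
tcp_rot: [3.141, 0.0, 0.005]
ft_force: [-0.7, -0.6, -0.0]
opening: 0.524
[607.18455884  91.40473151 128.30284184]
```

View pics/ov4.png

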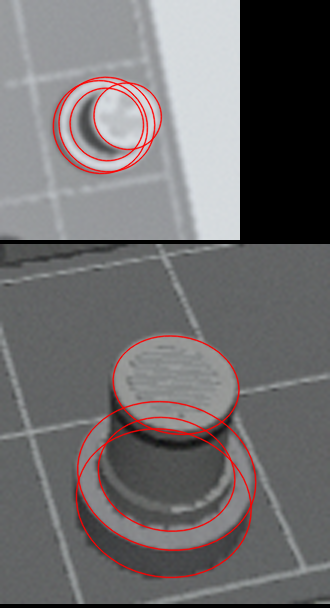

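The barrel stands upright and concentric with the pedestal, matching the outlines within about 1 mm. Next is the cap.

```bash
python3 -m handwheel '[{"hand":0.045,"x":0,"y":0,"z":-0.04,"spin":0},{"hand":0.045,"x":0,"y":0,"z":-0.075,"spin":0},{"hand":0.045,"x":0,"y":0,"z":-0.09,"spin":0},{"hand":0.045,"x":0,"y":0,"z":-0.099,"spin":0},{"hand":0.045,"x":0,"y":0,"z":-0.099,"spin":0},{"hand":0.03,"x":0,"y":0,"z":-0.099,"spin":0},{"hand":0.02,"x":0,"y":0,"z":-0.099,"spin":0},{"hand":0.01,"x":0,"y":0,"z":-0.099,"spin":0},{"hand":0.01,"x":0,"y":0,"z":-0.099,"spin":0},{"hand":0.01,"x":0,"y":0,"z":-0.099,"spin":0},{"hand":0.01,"x":0,"y":0,"z":-0.099,"spin":0},{"hand":0.01,"x":0,"y":0,"z":-0.099,"spin":0},{"hand":0.01,"x":0,"y":0,"z":-0.099,"spin":0}]'
```

```text
t: 9.18
eef_pos: [607.8, 91.5, 30.4]
tcp_rot: [3.142, -0.001, 0.004]
ft_force: [-1.7, -2.0, 6.5]
opening: 0.194
```

```bash
python3 -m handwheel '[{"hand":0.01,"x":0,"y":0,"z":0.01,"spin":0},{"hand":0.01,"x":0,"y":0,"z":0.03,"spin":0},{"hand":0.01,"x":0,"y":0,"z":0.06,"spin":0},{"hand":0.01,"x":0,"y":0,"z":0.09,"spin":0},{"hand":0.01,"x":0,"y":0,"z":0.105,"spin":0},{"hand":0.01,"x":0,"y":0,"z":0.105,"spin":0},{"hand":0.01,"x":0,"y":0,"z":0.105,"spin":0}]'
```

```text
t: 9.77
eef_pos: [607.4, 91.5, 135.4]
tcp_rot: [-3.142, -0.002, 0.004]
ft_force: [1.1, -0.4, 0.2]
opening: 0.196
```

```bash
python3 -m handwheel '[{"hand":0.01,"x":-0.003,"y":-0.02,"z":0,"spin":0},{"hand":0.01,"x":-0.008,"y":-0.055,"z":0,"spin":0},{"hand":0.01,"x":-0.013,"y":-0.09,"z":0,"spin":0},{"hand":0.01,"x":-0.018,"y":-0.125,"z":0,"spin":0},{"hand":0.01,"x":-0.023,"y":-0.16,"z":0,"spin":0},{"hand":0.01,"x":-0.028,"y":-0.195,"z":0,"spin":0},{"hand":0.01,"x":-0.033,"y":-0.23,"z":0,"spin":0},{"hand":0.01,"x":-0.038,"y":-0.265,"z":0,"spin":0},{"hand":0.01,"x":-0.043,"y":-0.3,"z":0,"spin":0},{"hand":0.01,"x":-0.045,"y":-0.325,"z":0,"spin":0},{"hand":0.01,"x":-0.045,"y":-0.336,"z":0,"spin":0},{"hand":0.01,"x":-0.045,"y":-0.336,"z":-0.02,"spin":0},{"hand":0.01,"x":-0.045,"y":-0.336,"z":-0.03,"spin":0},{"hand":0.01,"x":-0.045,"y":-0.336,"z":-0.036,"spin":0},{"hand":0.01,"x":-0.045,"y":-0.336,"z":-0.036,"spin":0},{"hand":0.01,"x":-0.045,"y":-0.336,"z":-0.036,"spin":0},{"hand":0.01,"x":-0.045,"y":-0.336,"z":-0.036,"spin":0}]'
python3 - <<'E'
from ov import *
e=state()["eef_pos"];print(e)
z=e[2]-26.4
draw([cam("top"),cam("side")],[(562.4,-244.6,[(23,19),(20,64)]),(e[0],e[1],[(21,z),(21,z+8)])],"ov5",[(425,190,80,80),(310,270,110,130)],3)
E
```

```text
t: 11.18
eef_pos: [562.8, -244.0, 98.9]
tcp_rot: [3.141, -0.0, 0.005]
ft_force: [0.1, -0.3, 0.3]
opening: 0.195
[ 562.76404663 -244.03645804   98.89792239]
```

View pics/ov5.png

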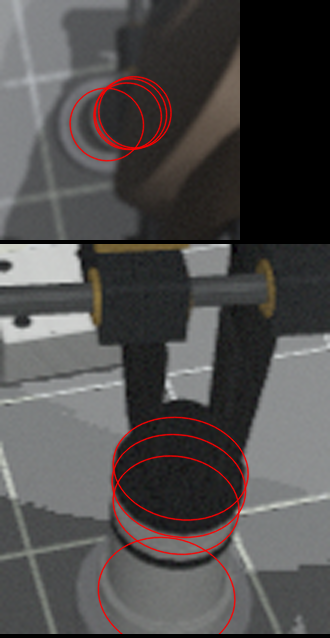

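The cap hangs level and concentric over the barrel, about 8 mm up. Lowering.

```bash
python3 -m handwheel '[{"hand":0.01,"x":0,"y":0,"z":-0.004,"spin":0},{"hand":0.01,"x":0,"y":0,"z":-0.0065,"spin":0},{"hand":0.01,"x":0,"y":0,"z":-0.008,"spin":0},{"hand":0.01,"x":0,"y":0,"z":-0.008,"spin":0},{"hand":0.01,"x":0,"y":0,"z":-0.008,"spin":0}]'
```

```text
t: 11.7
eef_pos: [562.4, -244.6, 90.4]
tcp_rot: [3.142, -0.0, 0.004]
ft_force: [-0.5, -0.2, 0.9]
opening: 0.198
```

```bash
python3 -m handwheel '[{"hand":0.01,"x":0,"y":0,"z":-0.0007,"spin":0},{"hand":0.01,"x":0,"y":0,"z":-0.0007,"spin":0},{"hand":0.01,"x":0,"y":0,"z":-0.0007,"spin":0}]'
```

```text
t: 11.95
eef_pos: [562.5, -244.6, 90.4]
tcp_rot: [3.141, -0.001, 0.004]
ft_force: [-2.1, 0.5, 7.1]
opening: 0.196
```

```bash
python3 -m handwheel '[{"hand":0.024,"x":0,"y":0,"z":0.0005,"spin":0},{"hand":0.024,"x":0,"y":0,"z":0.0005,"spin":0},{"hand":0.035,"x":0,"y":0,"z":0.0005,"spin":0},{"hand":0.045,"x":0,"y":0,"z":0.0005,"spin":0},{"hand":0.045,"x":0,"y":0,"z":0.0005,"spin":0},{"hand":0.045,"x":0,"y":0,"z":0.0005,"spin":0},{"hand":0.045,"x":0,"y":0,"z":0.02,"spin":0},{"hand":0.045,"x":0,"y":0,"z":0.05,"spin":0},{"hand":0.04,"x":-0.01,"y":0.06,"z":0.05,"spin":0},{"hand":0.04,"x":-0.083,"y":0.479,"z":0.05,"spin":0},{"hand":0.04,"x":-0.083,"y":0.479,"z":0.05,"spin":0},{"hand":0.04,"x":-0.083,"y":0.479,"z":0.05,"spin":0},{"hand":0.04,"x":-0.083,"y":0.479,"z":0.05,"spin":0},{"hand":0.04,"x":-0.083,"y":0.479,"z":0.05,"spin":0},{"hand":0.04,"x":-0.083,"y":0.479,"z":0.05,"spin":0},{"hand":0.04,"x":-0.083,"y":0.479,"z":0.05,"spin":0},{"hand":0.04,"x":-0.083,"y":0.479,"z":0.05,"spin":0},{"hand":0.04,"x":-0.083,"y":0.479,"z":0.05,"spin":0},{"hand":0.04,"x":-0.083,"y":0.479,"z":0.05,"spin":0},{"hand":0.04,"x":-0.083,"y":0.479,"z":0.05,"spin":0}]'
python3 - <<'E'
from ov import *
print(state()["eef_pos"])
draw([cam("top"),cam("side")],[(562.4,-244.6,[(23,19),(21,64),(21,72),(10,92)])],"ov6",[(415,190,95,80),(310,270,110,130)],3)
E
```

```text
t: 13.62
eef_pos: [478.4, 237.5, 139.9]
tcp_rot: [-3.141, -0.0, 0.005]
ft_force: [0.7, -0.2, -0.2]
opening: 0.418
[478.39990429 237.50613952 139.91087452]
```

View pics/ov6.png

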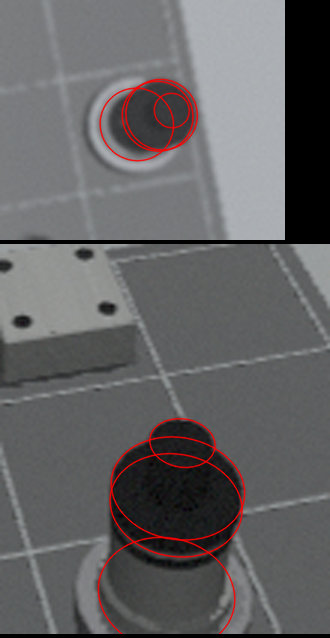

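The cap sits flat, knob up and concentric. Next is the mount.

```bash
python3 -m handwheel '[{"hand":0.04,"x":0,"y":0,"z":-0.04,"spin":0},{"hand":0.04,"x":0,"y":0,"z":-0.075,"spin":0},{"hand":0.04,"x":0,"y":0,"z":-0.09,"spin":0},{"hand":0.04,"x":0,"y":0,"z":-0.102,"spin":0},{"hand":0.04,"x":0,"y":0,"z":-0.102,"spin":0},{"hand":0.03,"x":0,"y":0,"z":-0.102,"spin":0},{"hand":0.02,"x":0,"y":0,"z":-0.102,"spin":0},{"hand":0.01,"x":0,"y":0,"z":-0.102,"spin":0},{"hand":0,"x":0,"y":0,"z":-0.102,"spin":0},{"hand":0,"x":0,"y":0,"z":-0.102,"spin":0},{"hand":0,"x":0,"y":0,"z":-0.102,"spin":0},{"hand":0,"x":0,"y":0,"z":-0.102,"spin":0},{"hand":0,"x":0,"y":0,"z":-0.102,"spin":0},{"hand":0,"x":0,"y":0,"z":-0.102,"spin":0}]'
```

```text
t: 14.88
eef_pos: [479.6, 234.5, 38.4]
tcp_rot: [-3.141, -0.001, 0.004]
ft_force: [-0.2, -1.2, 6.8]
opening: 0.101
```

```bash
python3 -m handwheel '[{"hand":0,"x":0,"y":0,"z":0.01,"spin":0},{"hand":0,"x":0,"y":0,"z":0.03,"spin":0},{"hand":0,"x":0,"y":0,"z":0.06,"spin":0},{"hand":0,"x":0,"y":0,"z":0.07,"spin":0},{"hand":0,"x":0,"y":0,"z":0.07,"spin":0},{"hand":0,"x":0,"y":0,"z":0.07,"spin":0}]'; python3 pos.py | grep mid
```

```text
t: 15.38
eef_pos: [479.3, 234.4, 107.9]
tcp_rot: [-3.141, -0.001, 0.004]
ft_force: [-0.3, -0.9, -1.2]
opening: 0.105
behind riser [613.22667668 -84.75598801] from riser [612.43757015 -84.98272433] mid [ 550.35758207 -170.46288733]
```

```bash
python3 -m handwheel '[{"hand":0,"x":0.003,"y":-0.02,"z":0,"spin":0},{"hand":0,"x":0.009,"y":-0.05,"z":0,"spin":0},{"hand":0,"x":0.015,"y":-0.085,"z":0,"spin":0.2},{"hand":0,"x":0.021,"y":-0.12,"z":0,"spin":0.4},{"hand":0,"x":0.027,"y":-0.155,"z":0,"spin":0.6},{"hand":0,"x":0.033,"y":-0.19,"z":0,"spin":0.8},{"hand":0,"x":0.039,"y":-0.225,"z":0,"spin":1},{"hand":0,"x":0.045,"y":-0.26,"z":0,"spin":1.2},{"hand":0,"x":0.051,"y":-0.295,"z":0,"spin":1.4},{"hand":0,"x":0.057,"y":-0.33,"z":0,"spin":1.6},{"hand":0,"x":0.063,"y":-0.365,"z":0,"spin":1.67},{"hand":0,"x":0.068,"y":-0.39,"z":0,"spin":1.67},{"hand":0,"x":0.071,"y":-0.4055,"z":0,"spin":1.67},{"hand":0,"x":0.071,"y":-0.4055,"z":-0.03,"spin":1.67},{"hand":0,"x":0.071,"y":-0.4055,"z":-0.05,"spin":1.67},{"hand":0,"x":0.071,"y":-0.4055,"z":-0.06,"spin":1.67},{"hand":0,"x":0.071,"y":-0.4055,"z":-0.06,"spin":1.67},{"hand":0,"x":0.071,"y":-0.4055,"z":-0.06,"spin":1.67},{"hand":0,"x":0.071,"y":-0.4055,"z":-0.06,"spin":1.67}]'
python3 - <<'E'
from h import *
e=state()["eef_pos"];print(e)
c=cam("side");im=c["img"][200:460,220:480,::-1];im=cv2.resize(im,None,fx=2.3,fy=2.3,interpolation=cv2.INTER_CUBIC)
a=.15;R=np.array([[np.cos(a),-np.sin(a)],[np.sin(a),np.cos(a)]])
def box(hx,hy,z,cx,cy,off=np.zeros(2)):
    q=np.array([[-hx,-hy],[hx,-hy],[hx,hy],[-hx,hy]])@R.T+[cx,cy];return np.c_[q,np.full(4,z)]
z=e[2]-38.4+4
for b,col in ((box(22,25,z,e[0],e[1]+.6),(0,0,255)),(box(22,25,4,550.4,-170.4),(0,255,0)),(box(37.5,37.5,4,550.4,-170.3),(255,0,0))):
    p=(w2p(c,b)-[220,200]+.5)*2.3;cv2.polylines(im,[p.round().astype(int)],True,col,1)
cv2.imwrite("pics/ov7.png",im)
E
```

```text
t: 17.02
eef_pos: [550.8, -170.8, 48.5]
tcp_rot: [3.141, -0.001, 0.15]
ft_force: [-0.9, 0.2, -0.2]
opening: 0.106
[ 550.81462011 -170.76540838   48.4830045 ]
```

View pics/ov7.png

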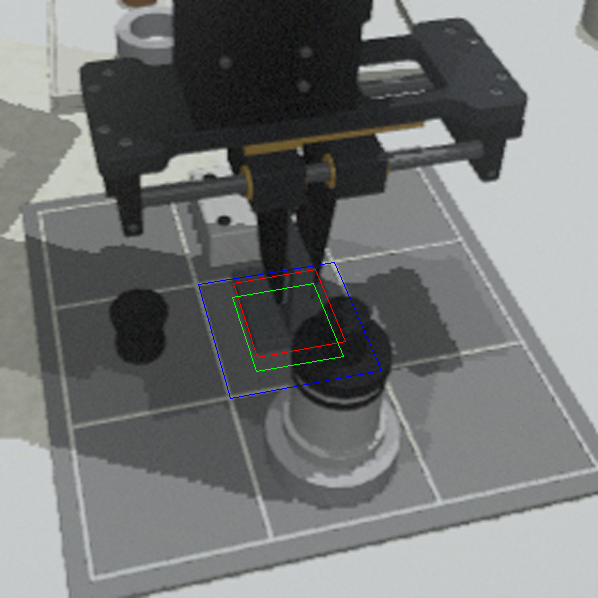

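The mount is above its target inside the centre square, and the projected square matches the ruling. Lowering.

```bash
python3 -m handwheel '[{"hand":0,"x":0,"y":0,"z":-0.005,"spin":0},{"hand":0,"x":0,"y":0,"z":-0.008,"spin":0},{"hand":0,"x":0,"y":0,"z":-0.0095,"spin":0},{"hand":0,"x":0,"y":0,"z":-0.0095,"spin":0},{"hand":0,"x":0,"y":0,"z":-0.0095,"spin":0},{"hand":0,"x":0,"y":0,"z":-0.0105,"spin":0},{"hand":0,"x":0,"y":0,"z":-0.0105,"spin":0},{"hand":0,"x":0,"y":0,"z":-0.0105,"spin":0}]'
```

```text
t: 17.73
eef_pos: [550.4, -171.1, 38.4]
tcp_rot: [3.141, -0.001, 0.15]
ft_force: [-3.0, 2.1, 14.0]
opening: 0.1
```

```bash
python3 -m handwheel '[{"hand":0,"x":0,"y":0,"z":0.0005,"spin":0},{"hand":0.014,"x":0,"y":0,"z":0.0005,"spin":0},{"hand":0.02,"x":0,"y":0,"z":0.0005,"spin":0},{"hand":0.028,"x":0,"y":0,"z":0.0005,"spin":0},{"hand":0.028,"x":0,"y":0,"z":0.0005,"spin":0},{"hand":0.028,"x":0,"y":0,"z":0.0005,"spin":0},{"hand":0.028,"x":0,"y":0,"z":0.02,"spin":0},{"hand":0.028,"x":0,"y":0,"z":0.05,"spin":0},{"hand":0.028,"x":0,"y":0,"z":0.085,"spin":0},{"hand":0.072,"x":-0.059,"y":0.257,"z":0.085,"spin":-1.67},{"hand":0.072,"x":-0.059,"y":0.257,"z":0.085,"spin":-1.67},{"hand":0.072,"x":-0.059,"y":0.257,"z":0.085,"spin":-1.67},{"hand":0.072,"x":-0.059,"y":0.257,"z":0.085,"spin":-1.67},{"hand":0.072,"x":-0.059,"y":0.257,"z":0.085,"spin":-1.67},{"hand":0.072,"x":-0.059,"y":0.257,"z":0.085,"spin":-1.67},{"hand":0.072,"x":-0.059,"y":0.257,"z":0.085,"spin":-1.67},{"hand":0.072,"x":-0.059,"y":0.257,"z":0.085,"spin":-1.67},{"hand":0.072,"x":-0.059,"y":0.257,"z":0.085,"spin":-1.67},{"hand":0.072,"x":-0.059,"y":0.257,"z":0.085,"spin":-1.67}]'
```

```text
t: 19.32
eef_pos: [491.7, 85.2, 122.3]
tcp_rot: [3.141, -0.0, 0.004]
ft_force: [0.1, 0.4, 0.4]
opening: 0.754
```

```bash
python3 -m handwheel '[{"hand":0.072,"x":0,"y":0,"z":-0.04,"spin":0},{"hand":0.072,"x":0,"y":0,"z":-0.075,"spin":0},{"hand":0.072,"x":0,"y":0,"z":-0.09,"spin":0},{"hand":0.072,"x":0,"y":0,"z":-0.1,"spin":0},{"hand":0.072,"x":0,"y":0,"z":-0.1,"spin":0},{"hand":0.065,"x":0,"y":0,"z":-0.1,"spin":0},{"hand":0.058,"x":0,"y":0,"z":-0.1,"spin":0},{"hand":0.045,"x":0,"y":0,"z":-0.1,"spin":0},{"hand":0.045,"x":0,"y":0,"z":-0.1,"spin":0},{"hand":0.045,"x":0,"y":0,"z":-0.1,"spin":0},{"hand":0.045,"x":0,"y":0,"z":-0.1,"spin":0},{"hand":0.045,"x":0,"y":0,"z":-0.1,"spin":0},{"hand":0.045,"x":0,"y":0,"z":-0.1,"spin":0}]'
```

```text
t: 20.4
eef_pos: [492.0, 85.8, 23.4]
tcp_rot: [3.141, -0.002, 0.004]
ft_force: [0.4, -2.0, 7.1]
opening: 0.582
```

```bash
python3 -m handwheel '[{"hand":0.045,"x":0,"y":0,"z":0.01,"spin":0},{"hand":0.045,"x":0,"y":0,"z":0.03,"spin":0},{"hand":0.045,"x":0,"y":0,"z":0.06,"spin":0},{"hand":0.045,"x":0,"y":0,"z":0.09,"spin":0},{"hand":0.045,"x":0,"y":0,"z":0.09,"spin":0},{"hand":0.045,"x":0,"y":0,"z":0.09,"spin":0}]'
```

```text
t: 20.9
eef_pos: [491.9, 86.1, 114.2]
tcp_rot: [-3.141, -0.004, 0.004]
ft_force: [0.1, 0.6, -0.8]
opening: 0.58
```

```bash
python3 -m handwheel '[{"hand":0.045,"x":0.01,"y":-0.014,"z":0,"spin":-1},{"hand":0.045,"x":0.02,"y":-0.028,"z":0,"spin":-2.2},{"hand":0.045,"x":0.03,"y":-0.042,"z":0,"spin":-3.5},{"hand":0.045,"x":0.04,"y":-0.056,"z":0,"spin":-4.8},{"hand":0.045,"x":0.05,"y":-0.07,"z":0,"spin":-6.1},{"hand":0.045,"x":0.06,"y":-0.085,"z":0,"spin":-7.4},{"hand":0.045,"x":0.07,"y":-0.1,"z":0,"spin":-8.7},{"hand":0.045,"x":0.08,"y":-0.115,"z":0,"spin":-10},{"hand":0.045,"x":0.09,"y":-0.13,"z":0,"spin":-11.3},{"hand":0.045,"x":0.1,"y":-0.145,"z":0,"spin":-12.6},{"hand":0.045,"x":0.11,"y":-0.16,"z":0,"spin":-14},{"hand":0.045,"x":0.121,"y":-0.171,"z":0,"spin":-15.3},{"hand":0.045,"x":0.121,"y":-0.171,"z":-0.02,"spin":-16.3},{"hand":0.045,"x":0.121,"y":-0.171,"z":-0.05,"spin":-16.3},{"hand":0.045,"x":0.121,"y":-0.171,"z":-0.07,"spin":-16.3},{"hand":0.045,"x":0.121,"y":-0.171,"z":-0.08,"spin":-16.3},{"hand":0.045,"x":0.121,"y":-0.171,"z":-0.08,"spin":-16.3},{"hand":0.045,"x":0.121,"y":-0.171,"z":-0.08,"spin":-16.3},{"hand":0.045,"x":0.121,"y":-0.171,"z":-0.08,"spin":-16.3}]'
python3 - <<'E'
from ov import *
e=state()["eef_pos"];print(e);z=e[2]-19.4
draw([cam("side")],[(612.8,-84.9,[(28,4)]),(e[0],e[1],[(28,z),(28,z+20)])],"ov8",[(220,180,240,220)],2.6)
E
```

```text
t: 22.48
eef_pos: [612.9, -85.1, 33.2]
tcp_rot: [-3.14, -0.001, -1.418]
ft_force: [0.7, -0.4, -1.1]
opening: 0.586
[612.87436112 -85.08894683  33.18398316]
```

View pics/ov8.png

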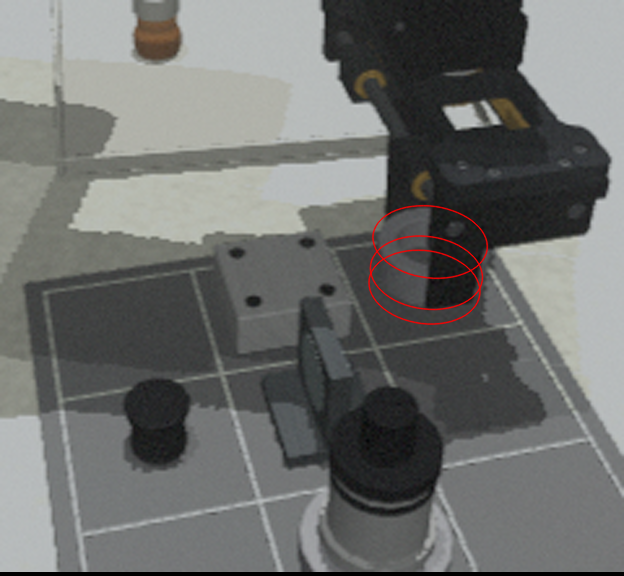

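The ring is over its square and everything else is standing. Lowering by about 9.8 mm.

```bash
python3 -m handwheel '[{"hand":0.045,"x":0,"y":0,"z":-0.005,"spin":0},{"hand":0.045,"x":0,"y":0,"z":-0.008,"spin":0},{"hand":0.045,"x":0,"y":0,"z":-0.0095,"spin":0},{"hand":0.045,"x":0,"y":0,"z":-0.0095,"spin":0},{"hand":0.045,"x":0,"y":0,"z":-0.0095,"spin":0},{"hand":0.045,"x":0,"y":0,"z":-0.0102,"spin":0},{"hand":0.045,"x":0,"y":0,"z":-0.0102,"spin":0}]'
```

```text
t: 23.12
eef_pos: [612.5, -85.0, 23.3]
tcp_rot: [-3.141, -0.0, -1.418]
ft_force: [-4.2, 1.6, 12.6]
opening: 0.58
```

```bash
python3 -m handwheel '[{"hand":0.045,"x":0,"y":0,"z":0.0005,"spin":0},{"hand":0.06,"x":0,"y":0,"z":0.0005,"spin":0},{"hand":0.07,"x":0,"y":0,"z":0.0005,"spin":0},{"hand":0.07,"x":0,"y":0,"z":0.0005,"spin":0},{"hand":0.07,"x":0,"y":0,"z":0.0005,"spin":0},{"hand":0.07,"x":0,"y":0,"z":0.0005,"spin":0},{"hand":0.07,"x":0,"y":0,"z":0.02,"spin":0},{"hand":0.07,"x":0,"y":0,"z":0.05,"spin":0},{"hand":0.07,"x":0,"y":0,"z":0.09,"spin":0},{"hand":0.07,"x":0,"y":0,"z":0.13,"spin":0},{"hand":0.07,"x":-0.1,"y":0.4,"z":0.17,"spin":0},{"hand":0.07,"x":-0.1,"y":0.4,"z":0.17,"spin":0},{"hand":0.07,"x":-0.1,"y":0.4,"z":0.17,"spin":0},{"hand":0.07,"x":-0.1,"y":0.4,"z":0.17,"spin":0},{"hand":0.07,"x":-0.1,"y":0.4,"z":0.17,"spin":0},{"hand":0.07,"x":-0.1,"y":0.4,"z":0.17,"spin":0},{"hand":0.07,"x":-0.1,"y":0.4,"z":0.17,"spin":0},{"hand":0.07,"x":-0.1,"y":0.4,"z":0.17,"spin":0},{"hand":0.07,"x":-0.1,"y":0.4,"z":0.17,"spin":0},{"hand":0.07,"x":-0.1,"y":0.4,"z":0.17,"spin":0}]'
python3 - <<'E'
from h import *
c=cam("top");s=3.8;u0,v0=340,160
im=cv2.resize(c["img"][v0:v0+155,u0:u0+160,::-1],None,fx=s,fy=s,interpolation=cv2.INTER_CUBIC)
a=.15;R=np.array([[np.cos(a),-np.sin(a)],[np.sin(a),np.cos(a)]]);t=np.linspace(0,6.283,60)
def box(hx,hy,z,cx,cy): q=np.array([[-hx,-hy],[hx,-hy],[hx,hy],[-hx,hy]])@R.T+[cx,cy];return np.c_[q,np.full(4,z)]
def ci(r,z,x,y): return np.c_[x+r*np.cos(t),y+r*np.sin(t),0*t+z]
for b in (box(22,25,12,550.4,-170.4),box(5,25,55,550.4,-170.4),ci(28,24,612.8,-84.9),ci(18,24,612.8,-84.9),ci(23,27,562.4,-244.6),ci(21,72,562.4,-244.6)):
    p=(w2p(c,b)-[u0,v0]+.5)*s-.5;cv2.polylines(im,[(p*8).round().astype(int)],True,(0,0,255),1,cv2.LINE_AA,3)
cv2.imwrite("pics/final.png",im)
E
```

```text
t: 24.78
eef_pos: [511.4, 317.0, 192.3]
tcp_rot: [-3.142, -0.0, -1.418]
ft_force: [1.3, -0.2, 0.8]
opening: 0.74
```

View pics/final.png

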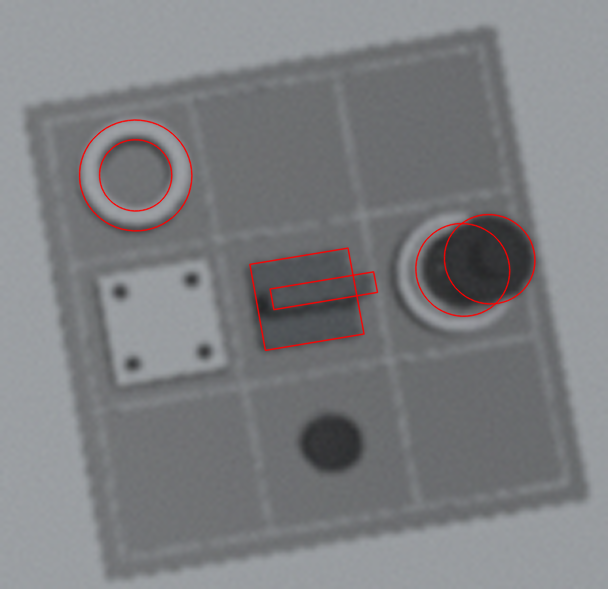

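All four parts sit on their outlines within about 1 mm, and the arm is clear. Handing in.

```bash
python3 -c "from cell import job_done;print(job_done())"
```

```text
the job is handed in; nothing more can be done
None
```

The lens set is laid out on the mat as asked, and I handed the job in at about 25 s on the robot's clock. I placed the parts in this order:

1. **Barrel:** upright and centred on the pedestal; it was never tipped.
2. **Cap:** knob up, centred on the barrel.
3. **Mount:** in the middle of the centre square, with its plate along the ruled lines (yaw about 0.15 rad).
4. **Spacer ring:** flat in the square behind the riser.

In the last top picture, all four parts matched their target outlines to about 1 mm. Side pictures also showed the barrel, and later the cap on it, concentric with the pedestal. The arm was well clear and the loupe, jar and nut were left alone.

The highest force reading I saw was about 14 N, when setting the mount down. I read forces only at the end of each move. No check failed or disagreed, but the cameras are only calibrated to about 2 mm.

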